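# Set the thickness gauge under the roller of the dough sheeter

## Robot

A 6-joint arm with a two-finger parallel gripper is mounted at the origin on a cart in front of the work surface, level with it; the furniture and walls round the work are solid. World frame = base frame: x ahead of the robot, y to its left, z up, the work surface at z = 0. Lengths are in mm, angles in rad, forces in N, time in s.
With the tool pointing down it reaches from about 300 to 750 mm from the base axis. Payload 8.5 kg.
Tool frame: the origin (TCP) lies midway between the tips of the shut fingers; the grasp point (between the pads) lies 19 mm behind it; z points along the fingers, y is the line along which they close (so a half turn about z gives the same grasp; the last joint's range is limited). The gripper opens to 88 mm and grips with 3 to 60 N. Pads are 18 mm wide; open, the fingers measure 123 mm over their backs; the gripper's body (75 mm by 187 mm) begins 45 mm behind the grasp point.
Start: joints at [-1.337, 0.381, 1.297, -0, 1.464, -0.215], TCP at [238.628, -495.517, 238.748] pointing down, gripper open.
Joint ranges: [-3.11, 3.11], [-0.89, 2.33], [0.22, 2.48], [-1.42, 4.56], [0.17, 2.85], [-2.88, 2.88]. Speed limits (rad/s): [2.39, 2.39, 3.14, 3.14, 3.14, 3.14].

## Interface

Orientations are given as [roll, pitch, yaw] about the fixed x, y, z axes, in that order (R = Rz(yaw) Ry(pitch) Rx(roll)).
In Python, from plant import ctrl gives the robot as it stands.
- The arm moves only by the tool arm_command, never from a script. Its argument "increments" is text: rows parted by semicolons, each of 7 numbers parted by spaces: the shift along the tool's x, y, z in mm, then the turn, a rotation vector about the tool's x, y, z in rad, then the opening, from -1 (shut) to 1 (fully open). A call has 1 to 10 rows; each row shifts and turns the commanded pose from where the row before left it, along the tool's axes as they then stand; what a row does not reach is not made up. A row lasts 1/10 s, in which the tool goes at most 50 mm and 8.59 degrees, less where a joint would pass 70% of its speed; a pose out of reach is approached as far as the arm can. A call is refused whole if a number of a shift passes 50 or a number of a turn 0.15, either way. A call with a gripper value outside its range is refused whole. The fingers move at their own pace and stop on an object; "squeeze" is the grip in N (left out, the last holds). Time passes only in rows, so rows that do not move let the fingers close. It gives the time, the measured TCP pose, the force, the opening and the grip force at its end, in the units of the state.
- ctrl.sense(): the state, without advancing time (a new reading comes with each control period).
- ctrl.capture(name): name is "scene" or "side" or "wrist"; returns a dict with "image" (384x512x3 uint8, red, green, blue), "z_map" (384x512 float32, mm along the optical axis (not along the pixel's ray), 0 where there is no reading), "fx", "fy", "cx", "cy" (pixels), "R" (3x3) and "t" (3): a world point X has camera coordinates R X + t. Camera axes: x right, y down, z forward; pixel columns grow to the right and rows downward; lengths in mm; the calibration is good to about 2 mm. A picture is of the moment at which its call begins.
- ctrl.hand_in(): hands the job in; it is judged then, once.
The state is a dict: "time_s": time; "joint_positions": joint angles; "dq": joint speeds; "joint_torque": joint torques, N m; "position": TCP position; "orientation": TCP orientation; "wrist_force": force on the tool from outside, world axes, zero at the start; "torque": the same for the moment, N m; "opening": opening from 0.0 (shut) to 1.0 (fully open); "grip_force": force on a finger pad.
Only numpy, scipy, OpenCV 4.12 (cv2) and the standard library are available. Lean on these libraries where they do the work, as an engineer would, in place of code of your own. Each camera call takes 0.05 s, during which the arm holds its last target. There are 200 camera calls.

## Task

The yellow thickness gauge has been put away handle first in its wooden sleeve. Pull it out and slide its blade, tip first and flat on the sheeter's bed, into the gap under the roller of the blue dough sheeter from the front, square to the roller, until the red line across the blade is level with the front edge of the sheeter's frame; it will have to be put down on the way and taken again by its handle. Leave it lying there and do not disturb the red and white timer or the low tin near it.

Things in the scene. Friction and masses are not known exactly. Their poses are not given: they have to be found in the camera images.
- gauge: Loose yellow gauge, 0.18 kg, 185 mm long: flat blade 125x44x10 mm (last 12 mm at the tip 34 mm wide), then a black handle block 60x24x36 mm, undersides flush. Origin on the underside at the shoulder, where blade and handle meet; x along the blade to the tip, z up. Centre of mass 40 mm ahead of the origin. Starts flat on the worktop, handle and 20-30 mm of blade in the sleeve.
- gauge_blade (a point): Point on the gauge blade's centre line, half-way up it (5 mm above the underside), 50 mm behind the tip and 75 mm ahead of the shoulder. Blade 44 mm wide, 10 mm thick here. x points to the tip, y across, z up. It lies outside the sleeve at the start.
- gauge_line (a point): Middle of the red line (4 mm wide) across the gauge's blade, 90 mm behind the tip, 35 mm ahead of the shoulder, 5 mm above the underside. x points to the tip.
- gauge_handle (a point): Centre of the gauge's black handle block (60 mm long in x, 24 mm wide in y, 36 mm high): 18 mm above the underside, 30 mm behind the shoulder, 155 mm behind the tip. x points to the tip.
- mouth (a point): Blue dough sheeter, fixed. Point on the upper face of its bed, under the middle of the frame's front edge; x level into the gap, y along the roller, z up. Frame x = 0 to 80 mm, 110 mm wide, top 68 mm over the worktop (two dial knobs to 86): cheeks 62 mm apart, front lip 15 mm above the bed; gap open at the back. A crank sticks out at -y to y = -95 mm, x = 30 to 90 mm.
- bed_end (a point): Middle of the near end of the sheeter's bed, on its upper face, 232 mm before the frame's front edge. The bed is a flat bare aluminium plate 124 mm wide whose upper face is 6 mm over the worktop; it runs on under the roller. Axes as mouth.
- roller (a point): Centre of the sheeter's steel roller, which does not turn: 36 mm in diameter, its underside 13 mm above the bed, 40 mm behind the frame's front edge. Axes as mouth.
- sleeve_mouth (a point): Pale wooden sleeve, fixed to the worktop: a tunnel without floor, closed at the back, outside 78 mm wide, 100 mm deep, 54 mm high; inside 58 mm wide, 46 mm high. Point on the worktop in the middle of its open mouth; x straight out of the mouth, z up.
- kitchen_timer: Loose bystander: round red and white kitchen timer, 64 mm wide, 53 mm high; origin at the centre of its underside.
- tin_1: Loose bystander: low food tin, 75 mm wide, 58 mm high; origin at the centre of its underside.
Mind the look-alikes: they are no part of the job. Of the things that look like the gauge, the larger one is meant.

How it is judged:
By the outcome, as a careful person would: the job done as asked, in the order asked, and still so for the second after the job is handed in, with the robot touching nothing.
It also fails if it takes over 54 s, if anything falls off the work surface, if the arm or the gripper's body presses on something with over 40 N, if the wrist force passes 120 N, or if a joint passes its speed limit or range.

## Working session

There is one attempt and no reset: what is moved stays moved. The work goes in short steps, Python scripts to look and compute and a tool call to move; the robot and the scene stay as the last step left them, time stands still between calls to the robot, and variables do not carry over. Pictures are saved under pics/ and viewed, at most 10 in all, crops included, and the job is handed in when it is done.

Besides the shell and the picture viewer there is one more tool, called after "Request:" as name(argument=value, ...), one argument or row to a line, values as JSON. arm_command: Moves the arm, as the interface text tells. Its arguments: {"type":"object","properties":{"increments":{"type":"string"},"squeeze":{"type":"number"}},"required":["increments"]}

```bash
mkdir -p pics; ls; cat > h.py <<'E'
import numpy as np, cv2, pickle
from plant import ctrl
def cap(n,tag):
    d=ctrl.capture(n); pickle.dump(d,open(f'{tag}.pkl','wb')); return d
def world(d,u,v,z=None):
    """pixel->world via depth, or via plane z"""
    R,t=np.array(d['R']),np.array(d['t'])
    r=np.array([(u-d['cx'])/d['fx'],(v-d['cy'])/d['fy'],1.])
    if z is None:
        p=d['z_map'][int(round(v)),int(round(u))]*r; return R.T@(p-t)
    c=-R.T@t; w=R.T@r; return c+w*(z-c[2])/w[2]
def save(img,name): cv2.imwrite('pics/'+name,cv2.cvtColor(img,cv2.COLOR_RGB2BGR))
E
python3 - <<'E'
from h import *
a=cap('scene','scene0');b=cap('side','side0')
save(a['image'],'scene0.png');save(b['image'],'side0.png')
for d in(a,b):print(-np.array(d['R']).T@d['t'],d['fx'])
print(ctrl.sense())
E
```

```text
pics
[-298.33740793  551.50904125 1017.68572065] 475.9742663609659
[ 528.17978975 1279.62818272  601.81834347] 485.5711565808998
{'time_s': 0.1, 'joint_positions': array([-1.33729452e+00,  3.81136950e-01,  1.29810300e+00, -2.70283995e-05,
        1.46361834e+00, -2.15294878e-01]), 'dq': array([ 0.00036812, -0.00206834, -0.00388107, -0.00058136, -0.00056039,
        0.00051735]), 'joint_torque': array([ 4.33667316e-03, -4.38649070e+01, -2.24910736e+01,  7.15046399e-02,
        3.42680316e-02, -7.30862121e-05]), 'position': array([ 238.57354344, -495.30230317,  238.22269116]), 'orientation': array([-3.14035049e+00, -2.44136701e-04,  4.48799446e-01]), 'wrist_force': array([-0.77210779,  0.79985211, -0.95072971]), 'torque': array([-0.00345029, -0.0166588 , -0.0164643 ]), 'grip_force': 0.0, 'opening': 0.9997578344804005}
```

View pics/scene0.png

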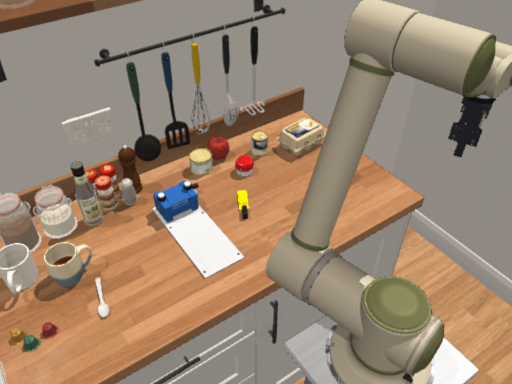

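View pics/side0.png

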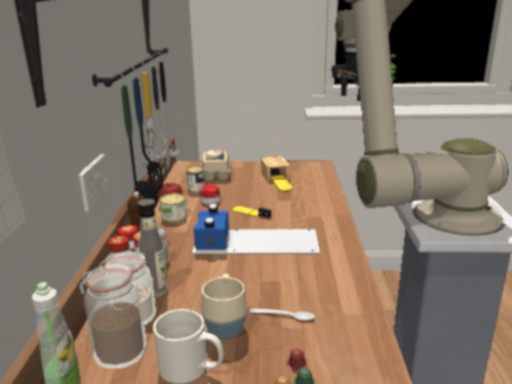

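The sleeve with the large yellow gauge is at side (275,165)/(284,185). A smaller free look-alike lies at side (252,212) and scene (243,203). The one in the sleeve is the one meant. I'll enlarge to confirm it, and measure.

```bash
python3 - <<'E'
from h import *
b=pickle.load(open('side0.pkl','rb'));a=pickle.load(open('scene0.pkl','rb'))
c1=cv2.resize(b['image'][145:265,180:330],None,fx=5,fy=5,interpolation=cv2.INTER_CUBIC)
c2=cv2.resize(a['image'][120:280,145:275],None,fx=4.5,fy=4.5,interpolation=cv2.INTER_CUBIC)
save(c1[:600],'c1.png'); save(cv2.resize(a['image'][170:280,145:265],None,fx=5,fy=5,interpolation=cv2.INTER_CUBIC),'c2.png')
for n,d,u,v in[('gauge tip',b,290,188),('gauge mid',b,283,184),('sleeve top',b,275,162),('timer',b,209,188),('tin',b,195,172),('tin2',b,173,199),('small',b,243,211),('bed',b,280,240),('bed',a,205,240),('timer',a,245,163),('tinA',a,260,138),('tinB',a,200,158)]:
    print(n,world(d,u,v).round(1))
E
```

```text
gauge tip [ 470.4 -185.9    7.8]
gauge mid [ 492.4 -220.3    8.3]
sleeve top [ 518.1 -322.4   50.2]
timer [721.  -88.5  48.3]
tin [ 776.3 -180.7   66.8]
tin2 [813.5   7.2  53.2]
small [614.1 -15.1   4.6]
bed [508.4 167.6   6.4]
bed [521.1 156.6  11. ]
timer [ 703.3 -101.2   50.1]
tinA [ 764.  -202.7   71.1]
tinB [795.4  12.1  61.6]
```

View pics/c1.png

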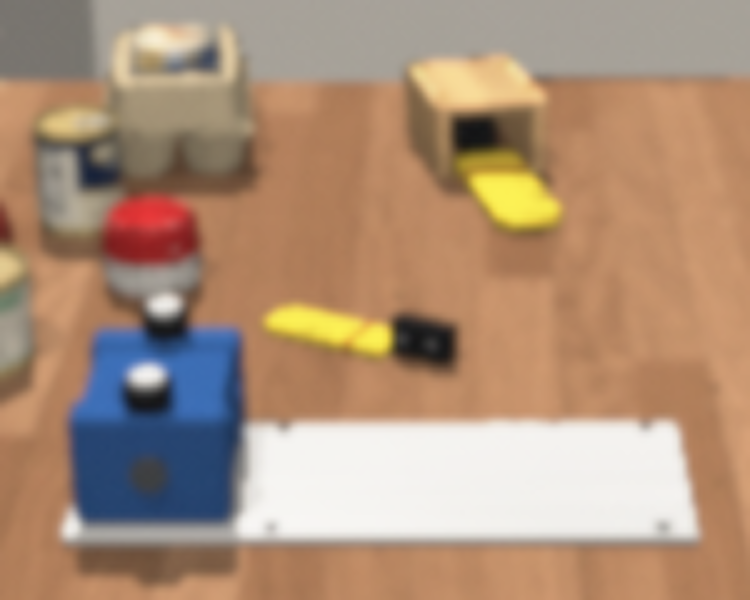

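View pics/c2.png

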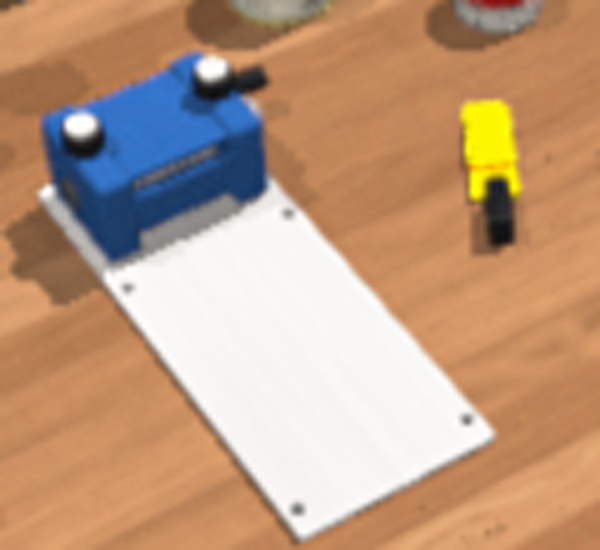

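In c1, the sleeve holds the larger gauge, with its tip at (560,215) and the sleeve mouth at (500,150). The small look-alike is the free one at (360,335). The timer is at (150,245) and the low tin near it is either (75,170) or the left-edge one. In c2, the bed's near corners are (302,540) and (493,435), and the frame's foot is at (118,262) and (268,190). Next I compute poses from these.

```bash
python3 - <<'E'
from h import *
b=pickle.load(open('side0.pkl','rb'));a=pickle.load(open('scene0.pkl','rb'))
s=lambda u,v,z:world(b,180+u/5,145+v/5,z)
c=lambda u,v,z:world(a,145+u/5,170+v/5,z)
P=[c(302,540,6),c(493,435,6),c(118,262,6),c(268,190,6)]
Q=[s(698,540,6),s(680,422,6),s(64,540,6)]
for p in P+Q: print(p.round(1))
print('len',[np.linalg.norm(P[i]-P[j]).round(1) for i,j in((0,1),(2,3),(0,2),(1,3))],np.linalg.norm(Q[0]-Q[1]))
# plate by depth & whiteness
for d,n in((a,'scene'),(b,'side')):
    h=cv2.cvtColor(d['image'],cv2.COLOR_RGB2HSV); vs,us=np.mgrid[:384,:512]
    X=np.stack([(us-d['cx'])/d['fx'],(vs-d['cy'])/d['fy'],np.ones_like(us)],-1)*d['z_map'][...,None]
    W=(X-np.array(d['t']))@np.array(d['R'])
    m=(h[...,1]<30)&(h[...,2]>170)&(W[...,2]>-5)&(W[...,2]<20)&(W[...,0]>350)&(W[...,0]<680)&(W[...,1]>50)&(W[...,1]<260)
    r=cv2.minAreaRect(W[m][:,:2].astype(np.float32)); print(n,'bed',m.sum(),r,np.median(W[m][:,2]));print(cv2.boxPoints(r))
    if n=='side':
        y=(h[...,0]>20)&(h[...,0]<35)&(h[...,1]>180)&(h[...,2]>170)&(W[...,1]<-140)&(W[...,2]<25)&(W[...,1]>-330)
        w=W[y]; print('gauge',len(w),np.median(w[:,2])); 
        g=np.array([world(d,u,v,10) for v,u in np.argwhere(y)])[:,:2].astype(np.float32)
        r=cv2.minAreaRect(g); print(r,cv2.boxPoints(r))
        wm=(W[...,2]>44)&(W[...,2]<62)&(W[...,0]>440)&(W[...,0]<600)&(W[...,1]<-230)&(W[...,1]>-420)
        r=cv2.minAreaRect(W[wm][:,:2].astype(np.float32)); print('sleeve top',wm.sum(),r,cv2.boxPoints(r),np.median(W[wm][:,2]))
E
```

```text
[409.3 220.6   6. ]
[411.7  98.6   6. ]
[645.7 208.4   6. ]
[648.5 105.6   6. ]
[412.8 233.6   6. ]
[410.9 106.4   6. ]
[724.9 235.6   6. ]
len [np.float64(122.0), np.float64(102.9), np.float64(236.8), np.float64(236.9)] 127.180727491175
scene bed 2716 ((545.805419921875, 161.12518310546875), (268.9610290527344, 124.5525131225586), 0.525340735912323) 7.412171203681622
[[410.75958  222.1658  ]
 [411.90155   97.61852 ]
 [680.85126  100.084564]
 [679.7093   224.63184 ]]
side bed 2042 ((530.0565795898438, 164.34353637695312), (232.5243377685547, 125.1214599609375), 0.09875667840242386) 4.394279446530436
[[413.68674  226.70378 ]
 [413.90244  101.582504]
 [646.4264   101.98329 ]
 [646.2107   227.10457 ]]
gauge 41 7.881130644936842
((501.4992370605469, -226.5305633544922), (36.081295013427734, 114.47190856933594), 7.700364589691162) [[ 475.9521  -172.22806]
 [ 491.29047 -285.6677 ]
 [ 527.0464  -280.83307]
 [ 511.708   -167.39343]]
sleeve top 250 ((519.7430419921875, -334.58184814453125), (80.64280700683594, 105.89132690429688), 13.055095672607422) [[ 468.50403 -292.1128 ]
 [ 492.42358 -395.26715]
 [ 570.98206 -377.0509 ]
 [ 547.0625  -273.89655]] 51.34652970278866
```

Bed: near end x≈411, centre y≈162, yaw≈0. Gauge blade point ≈(495,-228), heading ≈103°. These fit the given sizes (122×237 mm for the bed, 80×105 mm for the sleeve). I move over the gauge for a close look.

Request:
arm_command(
  increments="35 -13 4 0 0 0 1;35 -13 4 0 0 0 1;35 -13 4 0 0 0 1;35 -13 4 0 0 0 1;35 -13 4 0 0 0 1;35 -13 4 0 0 0 1;35 -13 4 0 0 0 1;35 -13 4 0 0 0 1;35 -13 4 0 0 0 1;31 -12 4 0 0 0 1",
)

```text
time_s: 1.1
position: [495.3, -227.6, 198.3]
orientation: [-3.141, 0.0, 0.449]
wrist_force: [-1.0, -1.1, -0.5]
opening: 1.004
grip_force: 0.0
```

Request:
arm_command(
  increments="0 0 0 0 0 -0.15 1;0 0 0 0 0 -0.15 1;0 0 0 0 0 -0.15 1;0 0 0 0 0 -0.15 1;0 0 0 0 0 -0.15 1;0 0 0 0 0 -0.15 1;0 0 0 0 0 -0.15 1;0 0 0 0 0 -0.15 1;0 0 0 0 0 -0.15 1;0 0 0 0 0 0 1",
)

```text
time_s: 2.1
position: [494.3, -229.1, 198.4]
orientation: [-3.141, -0.001, 1.8]
wrist_force: [0.4, 0.4, -0.6]
opening: 1.001
grip_force: 0.0
```

```bash
cat >> h.py <<'E'
def W(d):
    vs,us=np.mgrid[:384,:512]
    X=np.stack([(us-d['cx'])/d['fx'],(vs-d['cy'])/d['fy'],np.ones_like(us)],-1)*d['z_map'][...,None]
    return (X-np.array(d['t']))@np.array(d['R'])
def proj(d,p):
    q=np.array(d['R'])@np.array(p,float)+d['t']; return q[0]/q[2]*d['fx']+d['cx'],q[1]/q[2]*d['fy']+d['cy']
def st():
    s=ctrl.sense(); print('t',s['time_s'],'p',s['position'].round(1),'o',s['orientation'].round(4),'F',s['wrist_force'].round(1),'op',round(s['opening'],3),'g',round(s['grip_force'],1),'j',s['joint_positions'].round(2)); return s
E
python3 - <<'E'
from h import *
st(); d=cap('wrist','w1'); save(d['image'],'w1.png')
w=W(d); h=cv2.cvtColor(d['image'],cv2.COLOR_RGB2HSV)
y=(h[...,0]>20)&(h[...,0]<35)&(h[...,1]>180)&(h[...,2]>120)&(w[...,2]<25)&(w[...,2]>-10)&(np.hypot(w[...,0]-495,w[...,1]+228)<120)
print(y.sum(),np.median(w[y][:,2]))
g=np.array([world(d,u,v,10) for v,u in np.argwhere(y)])[:,:2].astype(np.float32)
r=cv2.minAreaRect(g);print(r,cv2.boxPoints(r))
E
```

```text
t 2.1 p [ 494.3 -229.1  198.4] o [-3.1411e+00 -6.0000e-04  1.8001e+00] F [ 0.4  0.4 -0.6] op 1.001 g 0.0 j [-0.65  0.4   1.38  0.    1.36 -0.88]
3013 8.832609294411258
((495.4410400390625, -246.21482849121094), (44.34580612182617, 119.44147491455078), 14.026647567749023) [[ 459.45456 -193.6489 ]
 [ 488.40396 -309.529  ]
 [ 531.4275  -298.78076]
 [ 502.47812 -182.90067]]
```

View pics/w1.png

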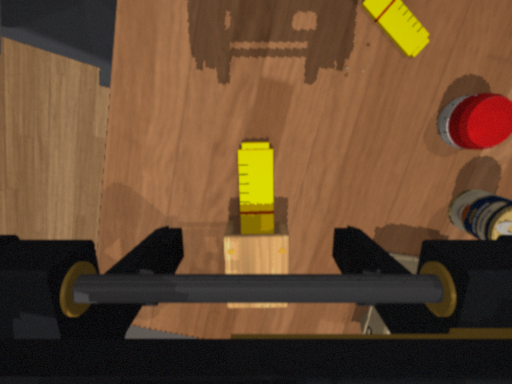

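The wrist view shows the gauge with its tip at (256,142) and the red line at (256,213), ahead of the sleeve mouth at (256,236). The measured width of 44.3 mm matches. Heading is 1.816 rad and the blade point is ≈(493.1,-236.8).

Request:
arm_command(
  increments="-7.2 -2.9 25 0 0 -0.015 1;0 0 40 0 0 0 1;0 0 40 0 0 0 1;0 0 35 0 0 0 1;0 0 25 0 0 0 1;0 0 20 0 0 0 1;0 0 9 0 0 0 1;0 0 0 0 0 0 1;0 0 0 0 0 0 1",
)

```text
time_s: 3.05
position: [493.6, -237.1, 5.5]
orientation: [3.141, 0.001, 1.813]
wrist_force: [0.1, -0.1, 0.3]
opening: 1.0
grip_force: 0.0
```

Request:
arm_command(
  increments="0 0 0 0 0 0 -1;0 0 0 0 0 0 -1;0 0 0 0 0 0 -1;0 0 0 0 0 0 -1;0 0 0 0 0 0 -1;0 0 0 0 0 0 -1;0 0 0 0 0 0 -1;0 0 0 0 0 0 -1;0 0 0 0 0 0 -1;0 0 0 0 0 0 -1",
  squeeze=30,
)

```text
time_s: 4.05
position: [493.3, -236.8, 4.8]
orientation: [3.141, 0.0, 1.814]
wrist_force: [0.1, -0.5, 0.6]
opening: 0.492
grip_force: 30.0
```

Request:
arm_command(
  increments="0 0 -1 0 0 0 -1;8 0 0 0 0 0 -1;12 0 0 0 0 0 -1;14 0 0 0 0 0 -1;14 0 0 0 0 0 -1;14 0 0 0 0 0 -1;14 0 0 0 0 0 -1;14 0 0 0 0 0 -1;12 0 0 0 0 0 -1;8 0 0 0 0 0 -1",
)

```text
time_s: 5.05
position: [466.4, -128.9, 5.8]
orientation: [-3.141, -0.0, 1.814]
wrist_force: [-0.0, 0.3, -0.8]
opening: 0.495
grip_force: 30.0
```

Request:
arm_command(
  increments="0 0 0 0 0 0 -1;0 0 -15 0 0 0 -1;0 0 -25 0 0 0 -1;0 0 -30 0 0 0 -1;0 0 -30 0 0 0 -1;0 0 -20 0 0 0 -1;0 0 0 0 0 0 -1",
)

```text
time_s: 5.75
position: [467.9, -131.0, 127.9]
orientation: [3.138, 0.004, 1.813]
wrist_force: [0.3, -0.3, -1.5]
opening: 0.489
grip_force: 30.0
```

```bash
python3 - <<'E'
from h import *
st(); d=cap('side','s2'); u,v=map(int,proj(d,[470,-140,110]));print(u,v)
e=cap('wrist','w2')
a=cv2.resize(d['image'][v-60:v+60,u-65:u+65],(520,480),interpolation=cv2.INTER_CUBIC)
save(a,'s2.png'); save(e['image'],'w2.png')
E
```

```text
t 5.75 p [ 467.9 -131.   127.9] o [3.1376 0.0038 1.8134] F [ 0.3 -0.3 -1.5] op 0.489 g 30.0 j [-0.52  0.39  1.65 -0.    1.1  -0.76]
291 162
```

View pics/s2.png

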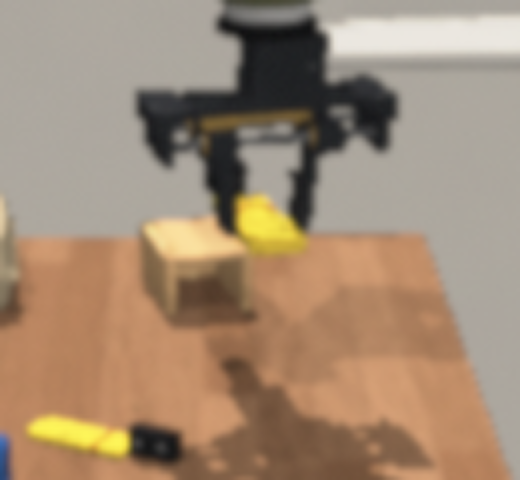

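Gauge held level and clear of the sleeve, at crop (270,225). Carry it over the bed and turn it to yaw 0.

Request:
arm_command(
  increments="15 5 0 0 0 0 -1;27 10 0 0 0 0 -1;32 12 0 0 0 0 -1;32 12 0 0 0 0 -1;32 12 0 0 0 0 -1;32 12 0 0 0 0 -1;32 12 0 0 0 0 -1;32 12 0 0 0 0 -1;27 9 0 0 0 0 -1;15 5 0 0 0 0 -1",
)

```text
time_s: 6.85
position: [497.7, 164.0, 123.8]
orientation: [-3.139, -0.001, 1.815]
wrist_force: [-0.7, -1.2, -1.4]
opening: 0.49
grip_force: 30.0
```

Request:
arm_command(
  increments="0 0 0 0 0 0.1 -1;0 0 0 0 0 0.14 -1;0 0 0 0 0 0.14 -1;0 0 0 0 0 0.14 -1;0 0 0 0 0 0.14 -1;0 0 0 0 0 0.14 -1;0 0 0 0 0 0.14 -1;0 0 0 0 0 0.14 -1;0 0 0 0 0 0.14 -1;0 0 0 0 0 0.14 -1",
)

```text
time_s: 7.85
position: [497.9, 161.9, 123.9]
orientation: [-3.141, 0.003, 0.448]
wrist_force: [0.6, 0.3, -1.6]
opening: 0.492
grip_force: 30.0
```

Request:
arm_command(
  increments="0 0 0 0 0 0.14 -1;0 0 0 0 0 0.14 -1;0 0 0 0 0 0.1 -1;0 0 0 0 0 0.073 -1;0 0 0 0 0 0 -1;0 0 0 0 0 0 -1",
)

```text
time_s: 8.45
position: [498.1, 162.0, 124.6]
orientation: [3.141, 0.002, 0.003]
wrist_force: [0.7, 0.4, -1.7]
opening: 0.493
grip_force: 30.0
```

```bash
python3 - <<'E'
from h import *
st(); d=cap('wrist','w3'); save(d['image'],'w3.png')
w=W(d); h=cv2.cvtColor(d['image'],cv2.COLOR_RGB2HSV)
b=(h[...,0]>100)&(h[...,0]<125)&(h[...,1]>120)&(w[...,0]>600)&(w[...,0]<760)&(w[...,1]>80)&(w[...,1]<240)
top=b&(w[...,2]>60)&(w[...,2]<80)
for m,n in((top,'frame top'),):
    if m.sum()>20:
        r=cv2.minAreaRect(w[m][:,:2].astype(np.float32)); print(n,m.sum(),np.median(w[m][:,2]),r,cv2.boxPoints(r))
m=(h[...,1]<40)&(h[...,2]>120)&(abs(w[...,2]-6)<6)&(w[...,0]<635)&(w[...,1]>50)&(w[...,1]<260)
r=cv2.minAreaRect(w[m][:,:2].astype(np.float32)); print('bed',m.sum(),np.median(w[m][:,2]),r,cv2.boxPoints(r))
y=(h[...,0]>20)&(h[...,0]<35)&(h[...,1]>180)&(w[...,2]>80)
r=cv2.minAreaRect(w[y][:,:2].astype(np.float32)); print('gauge',y.sum(),np.median(w[y][:,2]),r,cv2.boxPoints(r))
E
```

```text
t 8.45 p [498.1 162.  124.6] o [3.1414e+00 1.9000e-03 2.7000e-03] F [ 0.7  0.4 -1.7] op 0.493 g 30.0 j [ 0.09  0.45  1.55 -0.    1.15  1.66]
frame top 60 61.034790664615834 ((643.2614135742188, 162.34124755859375), (1.2448220252990723, 99.88218688964844), 0.685912549495697) [[642.0412  212.27132]
 [643.2369  112.39628]
 [644.4816  112.41118]
 [643.28595 212.28622]]
bed 18616 4.951246642970038 ((546.354736328125, 160.32083129882812), (178.01039123535156, 123.47450256347656), 0.42045438289642334) [[456.89886 221.40329]
 [457.805    97.9321 ]
 [635.8106   99.23837]
 [634.9045  222.70956]]
gauge 10990 128.6740871787588 ((502.8014831542969, 171.5494384765625), (135.42286682128906, 116.91620635986328), 50.593727111816406) [[414.64874 156.34132]
 [504.98572  82.12117]
 [590.9542  186.75755]
 [500.61725 260.97772]]
```

View pics/w3.png

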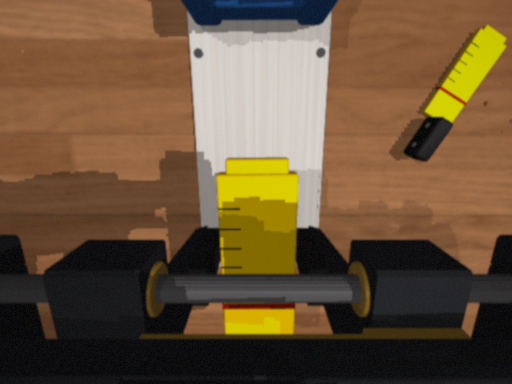

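The wrist view shows the gauge in line over the bed: tip at (257,158), red line at (258,306). The frame's front edge is at the top, row ~20, with the bed edges at columns 192 and 328. Estimated mouth ≈(643,161.7) with yaw ≈0.008. Advance and lower, then check.

Request:
arm_command(
  increments="15 0 10 0 0 -0.005 -1;20 0 20 0 0 0 -1;20 0.5 20 0 0 0 -1;15 0 20 0 0 0 -1;0 0 14 0 0 0 -1;0 0 0 0 0 0 -1;0 0 0 0 0 0 -1",
)

```text
time_s: 9.2
position: [568.2, 162.0, 41.8]
orientation: [3.142, 0.001, 0.007]
wrist_force: [0.3, -0.1, -0.7]
opening: 0.49
grip_force: 30.0
```

```bash
python3 - <<'E'
from h import *
s=st(); d=cap('wrist','w4')
w=W(d); h=cv2.cvtColor(d['image'],cv2.COLOR_RGB2HSV)
y=(h[...,0]>20)&(h[...,0]<35)&(h[...,1]>180)&(h[...,2]>60)&(w[...,2]>30)&(abs(w[...,1]-162)<30)
n,l,stt,_=cv2.connectedComponentsWithStats(y.astype(np.uint8)); k=1+np.argmax(stt[1:,4]); y=cv2.erode((l==k).astype(np.uint8),np.ones((3,3)))>0
p=w[y]; A=np.c_[p[:,:2]-[568,162],np.ones(len(p))]; print('plane',np.linalg.lstsq(A,p[:,2],rcond=None)[0])
zt=s['position'][2]-4.8+10
g=np.array([world(d,u,v,zt) for v,u in np.argwhere(l==k)])[:,:2]
print('tip x',np.percentile(g[:,0],99.8),'n',len(g))
for x in range(500,620,10):
    q=g[abs(g[:,0]-x)<1.5]
    if len(q):print(x,q[:,1].min().round(1),q[:,1].max().round(1),q[:,1].mean().round(1))
m=(h[...,1]<40)&(h[...,2]>120)&(abs(w[...,2]-6)<6)&(w[...,0]<640)&(w[...,1]>50)&(w[...,1]<260)
r=cv2.minAreaRect(w[m][:,:2].astype(np.float32)); print('bed',m.sum(),r)
save(d['image'],'w4.png')
E
```

```text
t 9.2 p [568.2 162.   41.8] o [3.1416e+00 5.0000e-04 6.5000e-03] F [ 0.3 -0.1 -0.7] op 0.49 g 30.0 j [0.08 0.65 1.44 0.   1.05 1.64]
plane [ 9.17625485e-02 -2.33006514e-03  4.49376584e+01]
tip x 617.9248380156095 n 8713
550 144.6 182.5 165.9
560 140.3 183.4 160.9
570 140.2 183.6 161.9
580 140.6 183.3 161.9
590 141.6 183.5 161.9
600 141.5 183.7 162.0
610 141.4 183.4 161.7
bed 16673 ((554.58203125, 160.68881225585938), (170.93165588378906, 123.49957275390625), 0.14645689725875854)
```

The gauge is centred (y≈161.9, tip x≈618) with a slight handle-down droop of about 5°, which will level out on contact. Lower it and release.

Request:
arm_command(
  increments="0 0 6 0 0 0 -1;0 0 6 0 0 0 -1;0 0 5 0 0 0 -1;0 0 4 0 0 0 -1;0 0 4 0 0 0 -1;0 0 3 0 0 0 -1;0 0 2 0 0 0 -1;0 0 0 0 0 0 -1",
)

```text
time_s: 10.05
position: [568.3, 161.9, 11.5]
orientation: [3.142, 0.0, 0.006]
wrist_force: [-0.7, 0.5, -1.5]
opening: 0.492
grip_force: 30.0
```

Request:
arm_command(
  increments="0 0 0 0 0 0 0.6;0 0 0 0 0 0 0.6;0 0 0 0 0 0 0.6;0 0 0 0 0 0 0.6;0 0 0 0 0 0 0.8;0 0 -10 0 0 0 0.8;0 0 -30 0 0 0 0.8;0 0 -40 0 0 0 0.8;0 0 -30 0 0 0 0.8;0 0 0 0 0 0 0.8",
)

```text
time_s: 11.05
position: [570.2, 162.2, 126.7]
orientation: [-3.141, -0.009, 0.006]
wrist_force: [0.6, -0.1, 0.4]
opening: 0.9
grip_force: 0.0
```

Request:
arm_command(
  increments="-25 0 0 0 0 0 0.6;-35 0 0 0 0 0 0.6;-35 0 -10 0 0 0 0.6;-35 0 -20 0 0 0 0.6;0 0 -20 0 0 0 0.6;0 0 0 0 0 0 0.6",
)

```text
time_s: 11.65
position: [438.6, 161.4, 173.6]
orientation: [-3.141, -0.004, 0.006]
wrist_force: [1.0, -0.5, 0.1]
opening: 0.798
grip_force: 0.0
```

```bash
python3 - <<'E'
from h import *
s=st(); d=cap('wrist','w5'); save(d['image'],'w5.png')
w=W(d); h=cv2.cvtColor(d['image'],cv2.COLOR_RGB2HSV)
y=(h[...,0]>20)&(h[...,0]<35)&(h[...,1]>180)&(h[...,2]>60)&(abs(w[...,1]-162)<40)&(w[...,2]<40)
n,l,stt,_=cv2.connectedComponentsWithStats(y.astype(np.uint8)); k=1+np.argmax(stt[1:,4]); y=l==k
print('z',np.median(w[y][:,2]))
g=np.array([world(d,u,v,16) for v,u in np.argwhere(y)])[:,:2]
print('tip x',np.percentile(g[:,0],99.8),'n',len(g))
for x in range(500,630,10):
    q=g[abs(g[:,0]-x)<1.5]
    if len(q):print(x,q[:,1].min().round(1),q[:,1].max().round(1),q[:,1].mean().round(1))
b=(h[...,0]>100)&(h[...,0]<125)&(h[...,1]>120)&(w[...,0]>600)&(w[...,0]<760)&(w[...,1]>80)&(w[...,1]<240)
top=b&(w[...,2]>60)&(w[...,2]<80)
if top.sum()>20:
    r=cv2.minAreaRect(w[top][:,:2].astype(np.float32)); print('frame top',top.sum(),r)
    print(np.percentile(w[top][:,0],[1,5,50]))
E
```

```text
t 11.65 p [438.6 161.4 173.6] o [-3.1412 -0.0042  0.0062] F [ 1.  -0.5  0.1] op 0.798 g 0.0 j [ 0.1   0.3   1.63 -0.    1.21  1.66]
z 14.900425062216762
tip x 615.0598396985226 n 3821
530 140.5 181.6 161.3
540 140.7 182.6 161.7
550 141.0 182.4 160.6
560 141.3 182.3 161.6
570 141.5 183.2 162.4
580 141.8 183.0 162.3
590 142.1 182.9 162.5
600 142.3 183.7 163.0
610 146.5 178.7 162.9
```

View pics/w5.png

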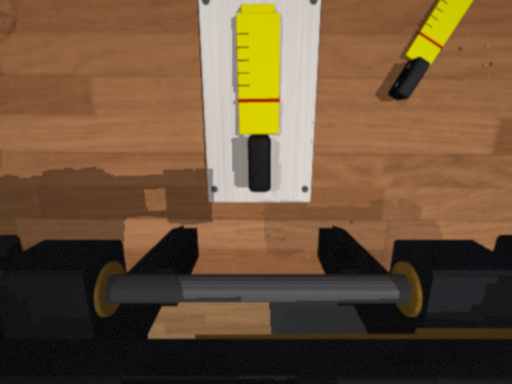

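The gauge lies flat on the bed: tip (258,8), red line (259,100), handle (259,165). It is yawed ≈0.025 and the handle centre is ≈(461,159.5). The grasp across the handle will square it up.

Request:
arm_command(
  increments="12 1.7 20 0 0 0 0.6;10.5 0 30 0 0 0 0.6;0 0 35 0 0 0 0.6;0 0 30 0 0 0 0.6;0 0 25 0 0 0 0.6;0 0 15 0 0 0 0.6;0 0 7 0 0 0 0.6;0 0 0 0 0 0 0.6;0 0 0 0 0 0 0.6",
)

```text
time_s: 12.6
position: [461.1, 159.6, 9.9]
orientation: [-3.142, -0.0, 0.006]
wrist_force: [-0.3, -0.7, 0.3]
opening: 0.801
grip_force: 0.0
```

Request:
arm_command(
  increments="0 0 0 0 0 0 -1;0 0 0 0 0 0 -1;0 0 0 0 0 0 -1;0 0 0 0 0 0 -1;0 0 0 0 0 0 -1;0 0 0 0 0 0 -1;0 0 0 0 0 0 -1;0 0 0 0 0 0 -1;0 0 0 0 0 0 -1;0 0 0 0 0 0 -1",
  squeeze=25,
)

```text
time_s: 13.6
position: [460.9, 159.6, 9.8]
orientation: [-3.142, -0.0, 0.006]
wrist_force: [-0.7, 0.1, 1.0]
opening: 0.27
grip_force: 24.9
```

```bash
cat > g.py <<'E'
from h import *
s=st(); d=cap('wrist','w6'); save(d['image'],'w6.png')
w=W(d); h=cv2.cvtColor(d['image'],cv2.COLOR_RGB2HSV)
y=(h[...,0]>20)&(h[...,0]<35)&(h[...,1]>180)&(h[...,2]>60)&(abs(w[...,1]-162)<40)&(w[...,2]<40)
n,l,stt,_=cv2.connectedComponentsWithStats(y.astype(np.uint8)); k=1+np.argmax(stt[1:,4]); y=l==k
print('z',np.median(w[y][:,2]))
p=w[y]; A=np.c_[p[:,:2]-p[:,:2].mean(0),np.ones(len(p))]; print('plane',np.linalg.lstsq(A,p[:,2],rcond=None)[0])
g=np.array([world(d,u,v,16) for v,u in np.argwhere(y)])[:,:2]
print('tip x',np.percentile(g[:,0],99.8),'n',len(g))
L=[]
for x in range(480,660,5):
    q=g[abs(g[:,0]-x)<1.5]
    if len(q):L.append((x,q[:,1].min(),q[:,1].max()))
L=np.array(L); print(L.round(1)[::2]); M=L[abs(L[:,2]-L[:,1]-43)<2.5]; print('yaw',np.polyfit(M[:,0],M[:,1],1)[0],np.polyfit(M[:,0],M[:,2],1)[0])
m=(h[...,1]<40)&(h[...,2]>120)&(abs(w[...,2]-6)<6)&(w[...,0]<640)&(w[...,1]>50)&(w[...,1]<260)
E=[]
for x in range(500,630,5):
    q=w[m&(abs(w[...,0]-x)<1.5)]
    if len(q): E.append((x,np.percentile(q[:,1],.5),np.percentile(q[:,1],99.5)))
E=np.array(E);E=E[abs(E[:,2]-E[:,1]-123)<4];print('bed',len(E),np.polyfit(E[:,0]-570,E[:,1],1),np.polyfit(E[:,0]-570,E[:,2],1))
E
python3 g.py
```

```text
t 13.6 p [460.9 159.6   9.8] o [-3.1415e+00 -1.0000e-04  5.7000e-03] F [-0.7  0.1  1. ] op 0.27 g 24.9 j [0.09 0.58 1.76 0.   0.8  1.66]
z 14.874400426498275
plane [-4.95355847e-04  1.30078617e-03  1.48821895e+01]
tip x 581.0573109585976 n 10932
[[530.  139.6 181.9]
 [540.  139.5 182. ]
 [550.  139.6 182.1]
 [560.  140.  182.2]
 [570.  140.  182.2]
 [580.  140.1 182.6]]
yaw 0.009883752990672585 0.01352035944702605
bed 18 [5.61312423e-03 9.98472714e+01] [1.11586157e-02 2.21344719e+02]
```

Handle gripped (0.27×88 = 24 mm). The gauge is now within ~0.2° and 0.6 mm of the bed axis. Slide it in most of the way.

Request:
arm_command(
  increments="6 0 0 0 0 0.003 -1;8 0 0 0 0 0 -1;8 0 0 0 0 0 -1;8 0 0 0 0 0 -1;8 0 0 0 0 0 -1;8 0 0 0 0 0 -1;8 0 0 0 0 0 -1;8 0 0 0 0 0 -1;4 0 0 0 0 0 -1;0 0 0 0 0 0 -1",
)

```text
time_s: 14.65
position: [527.8, 159.8, 9.8]
orientation: [3.142, -0.001, 0.003]
wrist_force: [0.5, 0.2, 2.8]
opening: 0.274
grip_force: 24.9
```

Request:
arm_command(
  increments="4 0 0 0 0 0 -1;8 0 0 0 0 0 -1;8 0 0 0 0 0 -1;6 0 0 0 0 0 -1;4 0 0 0 0 0 -1;0 0 0 0 0 0 -1;0 0 0 0 0 0 -1",
)

```text
time_s: 15.35
position: [557.7, 159.9, 9.8]
orientation: [-3.142, -0.002, 0.003]
wrist_force: [1.2, 0.3, 2.8]
opening: 0.272
grip_force: 24.9
```

```bash
python3 g.py; python3 - <<'E'
from h import *
d=pickle.load(open('w6.pkl','rb')); save(d['image'],'w6.png')
h=cv2.cvtColor(d['image'],cv2.COLOR_RGB2HSV); w=W(d)
red=((h[...,0]<8)|(h[...,0]>172))&(h[...,1]>150)&(h[...,2]>60)&(abs(w[...,1]-162)<25)&(w[...,2]<40)
q=np.array([world(d,u,v,16) for v,u in np.argwhere(red)]);print('red',len(q),np.median(q,0) if len(q) else'', [np.argwhere(red).mean(0)])
b=(h[...,0]>100)&(h[...,0]<128)&(h[...,1]>120)&(w[...,0]>600)
for z in range(10,70,8):
    m=b&(abs(w[...,2]-z)<3); 
    if m.sum():print(z,m.sum(),np.percentile(w[m][:,0],[5,50]).round(1),w[m][:,1].min().round(1),w[m][:,1].max().round(1))
E
```

```text
t 15.35 p [557.7 159.9   9.8] o [-3.1415e+00 -1.9000e-03  2.7000e-03] F [1.2 0.3 2.8] op 0.272 g 24.9 j [ 0.08  0.69  1.5  -0.    0.96  1.64]
z 14.884147049457024
plane [3.22426776e-03 1.00567801e-03 1.48810584e+01]
tip x 622.9181188560063 n 5221
[[590.  144.3 180.8]
 [600.  139.3 181.5]
 [610.  139.2 181.7]
 [620.  139.7 181.8]]
yaw 0.01808995415915726 0.016497995239019948
bed 14 [7.07429985e-03 9.98308938e+01] [1.31732172e-02 2.21149661e+02]
red 458 [624.7941129  160.74197752  16.        ] [array([124.02838428, 256.12882096])]
10 1 [644.4 644.4] 194.9 194.9
18 90 [643.  643.7] 114.0 208.3
26 164 [643.  643.7] 113.7 208.5
34 491 [643.1 643.5] 113.9 208.7
42 606 [643.1 643.5] 112.8 208.9
50 3935 [643.6 646.2] 113.2 209.0
58 713 [643.1 644.6] 112.7 209.5
66 18458 [645.6 653.2] 107.3 214.8
```

View pics/w6.png

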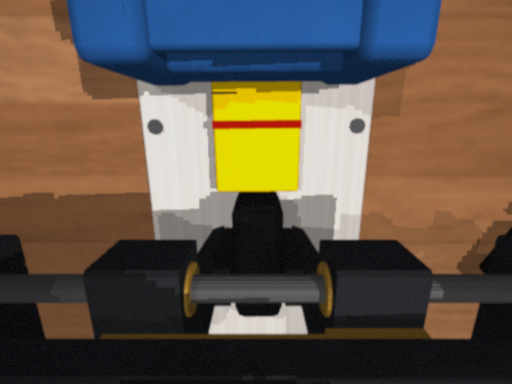

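The blade is in the gap: red line at (256,124), world x≈624.8, and the frame's front face at ≈643.3. That leaves 18.5 mm to go.

Request:
arm_command(
  increments="3 0 0 0 0 0.004 -1;5 0 0 0 0 0 -1;5 0 0 0 0 0 -1;3.5 0 0 0 0 0 -1;2 0 0 0 0 0 -1;0 0 0 0 0 0 -1;0 0 0 0 0 0 -1",
)

```text
time_s: 16.1
position: [575.0, 159.9, 9.8]
orientation: [3.142, 0.001, -0.001]
wrist_force: [-2.8, 0.1, 4.0]
opening: 0.267
grip_force: 24.9
```

```bash
cat > r.py <<'E'
from h import *
st()
for n in('wrist','scene'):
    d=cap(n,'r_'+n); h=cv2.cvtColor(d['image'],cv2.COLOR_RGB2HSV); w=W(d)
    red=((h[...,0]<8)|(h[...,0]>172))&(h[...,1]>150)&(h[...,2]>50)&(abs(w[...,1]-162)<28)&(w[...,2]<40)&(w[...,0]>600)
    yel=(h[...,0]>20)&(h[...,0]<35)&(h[...,1]>180)&(abs(w[...,1]-162)<28)&(w[...,2]<40)&(w[...,0]>590)
    for m,k in((red,'red'),(yel,'yel')):
        if m.sum():
            q=np.array([world(d,u,v,16) for v,u in np.argwhere(m)]);print(n,k,len(q),np.percentile(q[:,0],[1,50,99]).round(1),np.percentile(q[:,1],[1,50,99]).round(1))
    b=(h[...,0]>100)&(h[...,0]<128)&(h[...,1]>120)&(w[...,0]>600)&(w[...,2]>20)&(w[...,2]<45)
    if b.sum(): print('frame',b.sum(),np.percentile(w[b][:,0],[5,50]))
    save(cv2.resize(d['image'][:230] if n=='wrist' else d['image'][175:255,150:250],None,fx=1.5 if n=='wrist' else 6,fy=1.5 if n=='wrist' else 6,interpolation=cv2.INTER_CUBIC),f'r_{n}.png')
E
python3 r.py
```

```text
t 16.1 p [575.  159.9   9.8] o [ 3.1416e+00  8.0000e-04 -1.2000e-03] F [-2.8  0.1  4. ] op 0.267 g 24.9 j [0.07 0.71 1.45 0.   0.99 1.65]
wrist red 390 [640.7 642.1 643.1] [138.8 160.1 181.8]
wrist yel 5209 [607.9 624.8 639.7] [139.5 160.1 181.1]
frame 5 [606.91346547 644.23643632]
scene yel 11 [607.  633.2 638.6] [139.2 180.2 182.7]
frame 13 [706.14462606 762.34536332]
```

View pics/r_wrist.png

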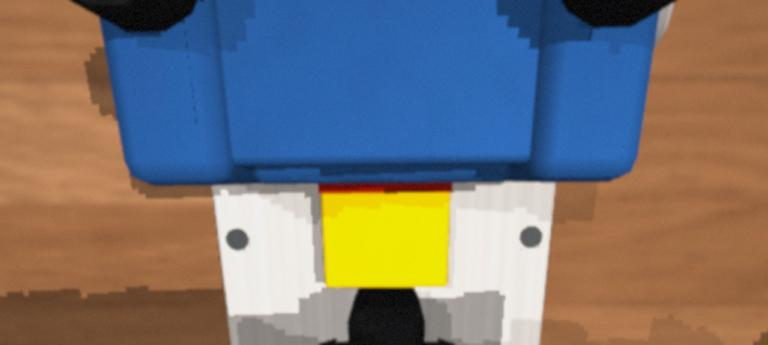

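The line's centre is ≈642.4 (its near edge is 640.3 and the shoulder is 607.5). The frame front is at 643.3, so I nudge it 1 mm.

Request:
arm_command(
  increments="0.5 0 0 0 0 0 -1;0.5 0 0 0 0 0 -1;0 0 0 0 0 0 -1;0 0 0 0 0 0 -1;0 0 0 0 0 0 -1",
)

```text
time_s: 16.7
position: [575.7, 160.0, 9.8]
orientation: [3.142, 0.002, -0.001]
wrist_force: [-5.0, -0.7, 5.7]
opening: 0.267
grip_force: 24.9
```

```bash
python3 r.py
```

```text
t 16.7 p [575.7 160.    9.8] o [ 3.1415e+00  1.6000e-03 -1.1000e-03] F [-5.  -0.7  5.7] op 0.267 g 24.9 j [0.07 0.71 1.44 0.   0.99 1.64]
wrist red 231 [641.8 642.3 642.8] [139.  157.6 181.7]
wrist yel 5213 [608.5 625.5 640.4] [139.5 160.1 181.1]
frame 7 [607.08672439 607.94242156]
scene yel 10 [607.  633.3 638.6] [139.2 180.2 182.7]
frame 18 [648.8557826  756.44640956]
```

The line is now at ≈643.1, level with the front edge. Release, rise, back off and check.

Request:
arm_command(
  increments="0 0 0 0 0 0 0.3;0 0 0 0 0 0 0.3;0 0 0 0 0 0 0.3;0 0 0 0 0 0 0.3;0 0 -10 0 0 0 0.3;0 0 -30 0 0 0 0.3;0 0 -30 0 0 0 0.3;0 0 -30 0 0 0 0.3;0 0 -20 0 0 0 0.3;0 0 0 0 0 0 0.3",
)

```text
time_s: 17.8
position: [577.6, 160.1, 133.2]
orientation: [-3.141, -0.006, -0.001]
wrist_force: [0.2, 0.8, -0.1]
opening: 0.647
grip_force: 0.0
```

Request:
arm_command(
  increments="-15 0 0 0 0 0 0.3;-30 0 -10 0 0 0 0.3;-30 0 -20 0 0 0 0.3;-30 0 0 0 0 0 0.3;-15 0 0 0 0 0 0.3;0 0 0 0 0 0 0.3;0 0 0 0 0 0 0.3",
)

```text
time_s: 18.5
position: [456.8, 160.0, 159.5]
orientation: [3.142, -0.0, -0.001]
wrist_force: [0.5, 0.3, 0.2]
opening: 0.651
grip_force: 0.0
```

```bash
python3 r.py; python3 - <<'E'
from h import *
d=pickle.load(open('r_wrist.pkl','rb')); w=W(d); h=cv2.cvtColor(d['image'],cv2.COLOR_RGB2HSV)
y=(h[...,0]>20)&(h[...,0]<35)&(h[...,1]>180)&(abs(w[...,1]-162)<28)&(w[...,2]<40)&(w[...,0]>590)
g=np.array([world(d,u,v,16) for v,u in np.argwhere(y)])[:,:2].astype(np.float32); print('gauge',cv2.minAreaRect(g), cv2.boxPoints(cv2.minAreaRect(g)))
s=cap('side','sF'); a=pickle.load(open('side0.pkl','rb'))
df=np.abs(s['image'].astype(int)-a['image']).max(2); print('timer/tin diff',(df[165:225,155:225]>40).sum(),'small',(df[203:222,230:275]>40).sum())
save(cv2.resize(d['image'][0:160,150:370],(770,560),interpolation=cv2.INTER_CUBIC),'f.png')
E
```

```text
t 18.5 p [456.8 160.  159.5] o [ 3.1416e+00 -0.0000e+00 -1.3000e-03] F [0.5 0.3 0.2] op 0.651 g 0.0 j [ 0.09  0.35  1.61 -0.    1.19  1.66]
wrist yel 1227 [606.9 620.9 631.4] [139.9 160.4 181.1]
scene yel 66 [605.4 627.3 649.7] [140.7 173.3 182.6]
frame 106 [643.05418812 646.862559  ]
gauge ((618.7305908203125, 160.64942932128906), (42.00925827026367, 25.273853302001953), 89.92882537841797) [[606.06757 139.66052]
 [631.3414  139.62912]
 [631.3936  181.63834]
 [606.1198  181.66974]]
timer/tin diff 0 small 0
```

View pics/f.png

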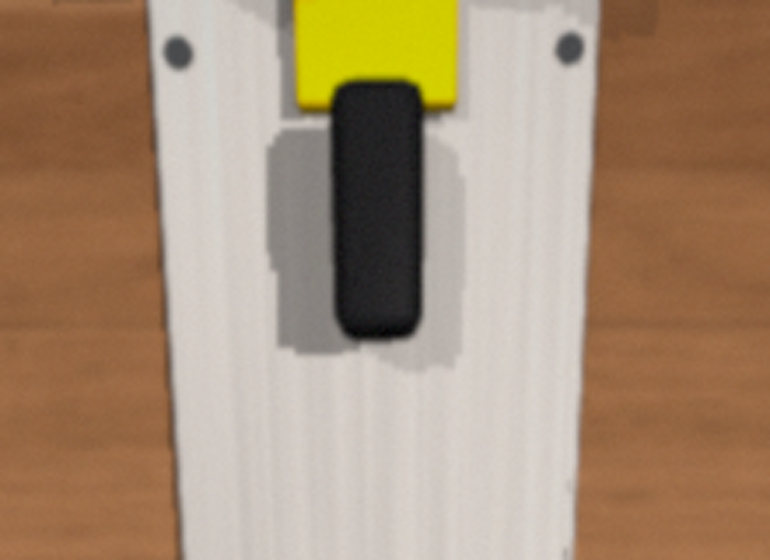

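The view shows the gauge lying flat and straight on the bed, handle (375,210), shoulder (375,107). The timer and tin are unchanged. That is my eleventh picture, one over the limit, so I use numbers only from here. The line is out of this view, so I go forward a bit and measure it.

Request:
arm_command(
  increments="20 0 0 0 0 0 0.3;30 0 0 0 0 0 0.3;20 0 0 0 0 0 0.3;0 0 0 0 0 0 0.3;0 0 0 0 0 0 0.3;0 0 0 0 0 0 0.3",
)

```text
time_s: 19.25
position: [525.6, 160.0, 159.6]
orientation: [3.142, 0.001, -0.001]
wrist_force: [-0.4, 0.3, -0.7]
opening: 0.654
grip_force: 0.0
```

```bash
python3 r.py; python3 - <<'E'
from h import *
d=pickle.load(open('r_wrist.pkl','rb')); w=W(d); im=d['image']
u0,_=map(int,proj(d,[640,160,16]))
for du in(-12,12):
    for x in(655,650,646,644,643,642,641,640,639,638,636,630,610,608,607,606,604):
        u,v=proj(d,[x,160-du,16]); p=im[int(round(v)),int(round(u))]; print(x,int(round(v)),p,w[int(round(v)),int(round(u))].round(1))
h=cv2.cvtColor(im,cv2.COLOR_RGB2HSV)
y=(h[...,0]>20)&(h[...,0]<35)&(h[...,1]>180)&(abs(w[...,1]-162)<28)&(w[...,2]<40)&(w[...,0]>590)
g=np.array([world(d,u,v,16) for v,u in np.argwhere(y)])[:,:2]
xs=range(610,638,4); e=np.array([(x,g[abs(g[:,0]-x)<1.2][:,1].min(),g[abs(g[:,0]-x)<1.2][:,1].max()) for x in xs]); print(e.round(1),np.polyfit(e[:,0],e[:,1:].mean(1),1))
E
```

```text
t 19.25 p [525.6 160.  159.6] o [ 3.1416e+00  9.0000e-04 -1.1000e-03] F [-0.4  0.3 -0.7] op 0.654 g 0.0 j [0.08 0.45 1.43 0.   1.26 1.65]
wrist red 112 [642.6 643.5 644.4] [140.  158.5 181.8]
wrist yel 1509 [608.3 624.4 639.9] [139.6 160.5 181.2]
frame 428 [642.75934096 643.23277174]
scene yel 88 [605.4 632.  650. ] [139.5 170.4 182.6]
frame 179 [642.40573394 645.94636298]
655 54 [17 43 74] [648.  170.6  49.8]
650 60 [17 44 76] [643.5 170.7  49.2]
646 64 [22 33 55] [595.4 159.7 304.3]
644 66 [66 32 31] [643.1 171.8  23.5]
643 68 [86 12  3] [642.9 172.2  14.6]
642 69 [99 37 10] [641.8 172.2  15.3]
641 70 [138  86   0] [641.  172.2  15. ]
640 71 [183 139   0] [639.8 172.2  16.8]
639 72 [209 170   0] [639.  172.2  16.4]
638 73 [214 177   0] [638.1 172.2  16.4]
636 75 [213 180   0] [636.5 172.3  14.9]
630 82 [213 206   0] [630.2 172.4  14. ]
610 103 [215 206   0] [610.3 171.6  14.8]
608 105 [186 167  16] [608.4 171.7  13.9]
607 106 [147 132  75] [607.4 171.7  14. ]
606 107 [124 116 103] [606.8 172.1   5.6]
604 109 [68 64 64] [603.8 170.8  38. ]
655 54 [15 41 71] [647.6 149.4  51.6]
650 60 [16 39 71] [643.8 149.2  47.6]
646 64 [23 31 52] [643.2 148.5  32.7]
644 66 [71 28 26] [644.6 147.7  14.5]
643 68 [84  4  0] [642.9 147.7  14.3]
642 69 [89 29  1] [641.9 147.7  14.7]
641 70 [119  83   0] [640.9 147.7  15.2]
640 71 [172 140   0] [640.1 147.7  14.5]
639 72 [205 173   0] [639.2 147.7  14.7]
638 73 [213 180   0] [638.4 147.6  14. ]
636 75 [212 184   0] [636.4 147.7  15.3]
630 82 [213 207   0] [630.1 147.6  14.3]
610 103 [215 208   0] [610.3 148.3  14.2]
608 105 [174 152   0] [608.4 148.3  14.6]
607 106 [127 112  64] [607.5 148.3  13.3]
606 107 [104  98  90] [606.8 147.9   4.4]
604 109 [98 94 92] [603.8 149.2  37. ]
[[610.  139.3 180.7]
 [614.  139.4 180.6]
 [618.  139.5 181.5]
 [622.  139.6 181.4]
 [626.  139.6 181.3]
 [630.  139.7 181.3]
 [634.  139.8 181.2]] [2.07037760e-02 1.47475379e+02]
```

Line centre ≈643 against the frame front at ≈643.1. The gauge is flat, square to under 1°, and nothing touches it. Handing in.

```bash
python3 -c "
from plant import ctrl
print(ctrl.hand_in())"
```

```text
the job is handed in; nothing more can be done
None
```

I pulled the yellow gauge from its sleeve, regrasped it by the handle and slid it under the roller, then handed the job in at about 19 s. The red line is within about 0.5 mm of the frame's front edge and the blade is square to under 1°. The timer and tin are unmoved, the robot touches nothing, and I viewed 11 pictures, one over the limit of 10.

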